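Load the bench kiln and switch it to low

TASK

Load the small bench kiln: lift every glazed vase straight up out of its pocket in the wooden crate by its bare neck, without touching the powdery glaze on its body, and set each down gently, upright on the kiln shelf, about a finger's breadth or more clear of the kiln walls and of the other vases. When all are in, lay the loose lid squarely over the kiln so that it covers the opening, and only then throw the heat lever from off into the middle notch (one dot, low heat), never past it, leaving the brush jar and the clay bowl where they are.

Things in the scene. Friction and masses are not known exactly. Their poses are not given: they have to be found in the camera images.
- kiln: Bench test kiln, open-topped, fixed. Steel-clad box 260 x 260 mm, 170 mm high; chamber 210 x 210 mm, walls 25 mm, shelf in it 50 mm above the bench. Origin: centre of its underside; x from front (robot side) to back, y left as seen from the robot, z up. Against its front stands a grey control box 88 mm deep (x), 170 mm wide, 86 mm high, centred at kiln x = -175 mm, with the heat lever on top.
- kiln_shelf (a point): Centre of the kiln shelf's upper face (the floor of the chamber), 50 mm above the bench; axes as the kiln's.
- kiln_top (a point): Centre of the chamber's mouth, level with the top of the walls, 170 mm above the bench; axes as the kiln's.
- lid: The kiln's loose lid: pale square slab 250 x 250 mm, 32 mm thick, 0.5 to 0.8 kg, flat on the bench to one side. Origin: centre of its underside; z up. A wooden bar handle, 120 mm long, 16 x 16 mm in section, runs along the lid's y, its middle 78 mm above the underside; posts at y = +-55 mm; 38 mm free under the bar.
- lid_handle (a point): Middle of the lid's handle bar, 78 mm above the lid's underside; axes as the lid's (bar along y).
- heat_lever (a joint): Angle of the heat lever, rad, growing as its tip swings from kiln +y to -y. A spring detent holds it in one of three notches: 0 = off (leaning left, the start), 0.45 = low, upright (one dot), 0.90 = full (leaning right, two dots). 4 to 5 N at the handle takes it over the hump half-way between notches; then it snaps into the next by itself. Turns about the kiln's x axis; pivot 60 mm above the bench.
- lever_grip (a point): Middle of the lever's round black handle, on its axis, 115 mm from the pivot; the pivot lies at kiln x = -175, y = 0, z = 60 mm. The handle is 22 mm thick, 85 to 140 mm from the pivot; below it a steel stem 6 x 14 mm. Axes: z along the lever, x as the kiln's x.
- crate: Low wooden crate, fixed, 145 x 145 mm, 56 mm high, walls and floor 9 mm thick, with 2 x 2 square pockets 59 mm wide, whose centres lie 34 mm either way from the crate's centre along its x and y. Origin: centre of its underside, on the bench; z up.
- brush_jar: Bystander: glass jar with brushes standing in it, 72 mm across, 200 mm high with the brushes. Origin: centre of its underside.
- pinch_pot: Bystander: grey clay bowl 82 mm across, 45 mm high. Origin: centre of its underside.
- vase1: Bud vase; vase1 to vase4 are alike and some may be absent. Round body 56 mm across, 56 mm high, coated with pale glaze powder; shoulder narrowing up to 66 mm; bare red-brown neck 22 mm thick from 66 to 106 mm; lip 29 mm across up to 114 mm; 0.11 to 0.21 kg. Starts upright in a crate pocket, foot 9 mm above the bench. Origin: centre of its foot; z up its axis.
- vase2: Bud vase; vase1 to vase4 are alike and some may be absent. Round body 56 mm across, 56 mm high, coated with pale glaze powder; shoulder narrowing up to 66 mm; bare red-brown neck 22 mm thick from 66 to 106 mm; lip 29 mm across up to 114 mm; 0.11 to 0.21 kg. Starts upright in a crate pocket, foot 9 mm above the bench. Origin: centre of its foot; z up its axis.
- vase3: Bud vase; vase1 to vase4 are alike and some may be absent. Round body 56 mm across, 56 mm high, coated with pale glaze powder; shoulder narrowing up to 66 mm; bare red-brown neck 22 mm thick from 66 to 106 mm; lip 29 mm across up to 114 mm; 0.11 to 0.21 kg. Starts upright in a crate pocket, foot 9 mm above the bench. Origin: centre of its foot; z up its axis.
- vase4: Bud vase; vase1 to vase4 are alike and some may be absent. Round body 56 mm across, 56 mm high, coated with pale glaze powder; shoulder narrowing up to 66 mm; bare red-brown neck 22 mm thick from 66 to 106 mm; lip 29 mm across up to 114 mm; 0.11 to 0.21 kg. Starts upright in a crate pocket, foot 9 mm above the bench. Origin: centre of its foot; z up its axis.
Mind the look-alikes: they are no part of the job. Leave any blue look-alike of the vase4 alone. What is shaped like the vase2 but purple is not meant.

How it is judged:
On the way, in this order (a step that is already met when the one before it is completed fails the run):
1. every vase stands upright on the kiln shelf, clear of the walls and of the others (z of vase1 in the frame of kiln between 0.046 and 0.057 m and angle between each of vase1, vase2, vase3, vase4's own z axis and vertical below 0.12 rad and x of vase1 in the frame of kiln between -0.07 and 0.07 m and y of vase1 in the frame of kiln between -0.07 and 0.07 m and z of vase2 in the frame of kiln between 0.046 and 0.057 m and x of vase2 in the frame of kiln between -0.07 and 0.07 m and y of vase2 in the frame of kiln between -0.07 and 0.07 m and z of vase3 in the frame of kiln between 0.046 and 0.057 m and x of vase3 in the frame of kiln between -0.07 and 0.07 m and y of vase3 in the frame of kiln between -0.07 and 0.07 m and z of vase4 in the frame of kiln between 0.046 and 0.057 m and x of vase4 in the frame of kiln between -0.07 and 0.07 m and y of vase4 in the frame of kiln between -0.07 and 0.07 m and horizontal distance between vase1 and vase2 above 0.064 m and horizontal distance between each of vase1, vase2 and vase3 above 0.064 m and horizontal distance between each of vase1, vase2, vase3 and vase4 above 0.064 m), for 0.3 s.
2. the lid lies square on the kiln, let go (horizontal distance between lid and kiln_top below 0.012 m and z of lid in the frame of kiln_top between -0.004 and 0.006 m and angle between lid's own z axis and vertical below 0.04 rad and (angle between the x axis of lid and the x axis of kiln, either way round below 0.08 rad or angle between the x axis of lid and the y axis of kiln, either way round below 0.08 rad) and contact force between the fingers and lid below 0.5 N), for 0.3 s.
3. the heat lever rests in the middle (low) notch (value of joint heat_lever between 0.35 and 0.55 rad), for 0.3 s.
At the end, for the whole second after the job is handed in: Vases upright (0.12 rad) on the kiln shelf, centres within 70 mm of the chamber centre along each kiln axis and 64 mm or more apart; lid flat on the walls, within 12 mm of centre and 0.08 rad of square; lever in the middle notch (0.35 to 0.55 rad) (all of step 1 and all of step 3 and horizontal distance between lid and kiln_top below 0.012 m and z of lid in the frame of kiln_top between -0.004 and 0.006 m and angle between lid's own z axis and vertical below 0.04 rad and (angle between the x axis of lid and the x axis of kiln, either way round below 0.08 rad or angle between the x axis of lid and the y axis of kiln, either way round below 0.08 rad) and linear speed of lid below 0.02 m/s); the robot touches nothing.
It fails at once if the heat lever swings past the middle notch towards full (value of joint heat_lever above 0.7 rad).
It fails at once if the heat lever is out of the off notch while the lid is not over the kiln (value of joint heat_lever above 0.28 rad and horizontal distance between lid and kiln_top above 0.09 m).
It fails at once if the fingers press on the glazed body of a vase (more than 2 N) (contact force between any of vase1_c0, vase2_c0, vase3_c0, vase4_c0 and the fingers above 2 N).
It fails at once if a vase is dropped or banged on the kiln (more than 32 N) (contact force between any of vase1, vase2, vase3, vase4 and kiln above 32 N).
It fails at once if the brush jar or the clay bowl is shifted more than 30 mm (distance of any of brush_jar, pinch_pot from where it was at the start of the episode above 0.03 m).
Of vase1, vase2, vase3, vase4 only 2 to 4 are there at a start; the rules pass over those that are not, and their reading is None.
At some moment in a run one of lid may be knocked a few centimetres aside while the robot is not near it.
It also fails if it takes over 210 s, if anything falls off the work surface, if the arm or the gripper's body presses on something with over 40 N, if the wrist force passes 120 N, or if a joint passes its speed limit or range.

ROBOT

A 7-joint arm with a two-finger parallel gripper is mounted at the origin on the work surface. World frame = base frame: x ahead of the robot, y to its left, z up, the work surface at z = 0. Lengths are in m, angles in rad, forces in N, time in s.
With the tool pointing down it reaches from about 0.4 to 0.875 m from the base axis. Payload 19.3 kg.
Tool frame: the origin (TCP) lies at the very end of the fingers, on their centre line; the grasp point (between the pads) lies 19 mm behind it; z points along the fingers, y is the line along which they close (so a half turn about z gives the same grasp; the last joint's range is limited). The gripper opens to 85 mm and grips with 20 to 120 N. Pads are 22 mm wide; open, the fingers measure 114 mm over their backs; the gripper's body (76 mm by 85 mm) begins 54 mm behind the grasp point. The pads swing forward as they close: fully open they stand 13 mm farther back than shut.
Start: joints at [1.053, 0.521, -0.036, 1.599, 0.021, 1.021, -0.113], TCP at [0.271, -0.563, 0.231] pointing down, gripper open.
Joint ranges: [-2.91, 2.91], [-0.3, 2.13], [-1.5, 1.42], [0.17, 2.43], [-1.26, 4.41], [0.16, 1.93], [-2.52, 2.52]. Speed limits (rad/s): [1.89, 1.89, 2.39, 2.39, 3.01, 3.01, 3.01].

INTERFACE

Orientations are given as [roll, pitch, yaw] about the fixed x, y, z axes, in that order (R = Rz(yaw) Ry(pitch) Rx(roll)).
In Python, from workcell import bot gives the robot as it stands.
- The arm moves only by the tool jog_arm, never from a script. Its argument "motion" is a list of rows, each a list of 5 numbers: the shift along the tool's x, y, z scaled (see below), then the turn about the tool's z scaled (see below), then the opening, from 0 (shut) to 1 (fully open). A call has 1 to 12 rows; each row shifts and turns the commanded pose from where the row before left it, along the tool's axes as they then stand; what a row does not reach is not made up. The controller multiplies each number of a shift by 30 mm and each number of a turn by 0.08 rad. A row lasts 1/10 s, in which the tool goes at most 50 mm and 8.59 degrees, less where a joint would pass 70% of its speed; a pose out of reach is approached as far as the arm can. A call with a number of a shift or a turn outside -1 to 1 is refused whole. A call with a gripper value outside its range is refused whole. The fingers move at their own pace and stop on an object; "newtons" is the grip in N (left out, the last holds). Time passes only in rows, so rows that do not move let the fingers close. It gives the time, the measured TCP pose, the force, the opening and the grip force at its end, in the units of the state.
- bot.observe(): the state, without advancing time (a new reading comes with each control period).
- bot.grab_frame(name): name is "side" or "top"; returns a dict with "pixels" (480x640x3 uint8, red, green, blue), "fovy" (degrees; the focal length in pixels is half the picture's height over the tangent of half this angle, whatever the lens; pixels are square), "cx", "cy" (the principal point, pixels), "k1" (the pictures are not rectified: a ray, as slopes to the right and down, at radius r is drawn at 1 + k1 r^2 times it, then the intrinsics apply), "rvec" (rotation vector, rad) and "tvec" (3), from world to camera coordinates, as OpenCV has them. Camera axes: x right, y down, z forward; pixel columns grow to the right and rows downward; lengths in m; the calibration is good to about 2 mm. A picture is of the moment at which its call begins. There is no depth.
- bot.job_done(): hands the job in; it is judged then, once.
The state is a dict: "clock": time; "qpos": joint angles; "qd": joint speeds; "joint_efforts": joint torques, N m; "position": TCP position; "tool_rot": TCP orientation; "force": force on the tool from outside, world axes, zero at the start; "moment": the same for the moment, N m; "grip_width": finger opening in m; "finger_force": force on a finger pad.
Only numpy, scipy, OpenCV 4.12 (cv2) and the standard library are available. Lean on these libraries where they do the work, as an engineer would, in place of code of your own. Each camera call takes 0.05 s, during which the arm holds its last target. There are 200 camera calls.

## Working session

There is one attempt and no reset: what is moved stays moved. The work goes in short steps, Python scripts to look and compute and a tool call to move; the robot and the scene stay as the last step left them, time stands still between calls to the robot, and variables do not carry over. Pictures are saved under pics/ and viewed, at most 14 in all, crops included, and the job is handed in when it is done.

Besides the shell and the picture viewer there is one more tool, called after "Emit:" as name(argument=value, ...) on one line, values as JSON. jog_arm: Moves the arm, as the interface text tells. Shifts and turns lie within -1 to 1; 1 stands for 30 mm of shift or 0.08 rad of turn. Its arguments: {"type":"object","properties":{"motion":{"type":"array","items":{"type":"array","items":{"type":"number"}}},"newtons":{"type":"number"}},"required":["motion"]}

```bash
mkdir -p pics; ls
cat > h.py <<'E'
import numpy as np, cv2
from workcell import bot
def grab(n,save=None):
    f=bot.grab_frame(n)
    if save: cv2.imwrite('pics/'+save,f['pixels'][:,:,::-1])
    return f
def rt(f): return cv2.Rodrigues(np.array(f['rvec'],float))[0],np.array(f['tvec'],float).ravel()
def ray(f,uv):
    F=240/np.tan(np.radians(f['fovy'])/2)
    d=(np.array(uv,float)-[f['cx'],f['cy']])/F; s=d.copy()
    for _ in range(30): s=d/(1+f['k1']*(s@s))
    R,t=rt(f); return -R.T@t, R.T@np.array([s[0],s[1],1])
def onz(f,uv,z):
    c,d=ray(f,uv); return c+d*(z-c[2])/d[2]
def proj(f,p):
    F=240/np.tan(np.radians(f['fovy'])/2); R,t=rt(f)
    q=R@np.array(p,float)+t; s=q[:2]/q[2]; return s*(1+f['k1']*(s@s))*F+[f['cx'],f['cy']]
E
python3 - <<'E'
from h import *
for n in('top','side'):
    f=grab(n,n+'0.png'); c,d=ray(f,(320,240)); print(n,f['fovy'],f['k1'],c.round(3),d.round(3))
print(bot.observe())
E
```

```text
pics
top 43.02705698491711 0.01260689688224147 [3.780e-01 1.000e-03 1.415e+00] [ 0.088  0.021 -0.996]
side 47.787909646542204 -0.07949309473207919 [-0.04   0.585  0.994] [ 0.479 -0.477 -0.737]
{'clock': 0.1, 'qpos': array([ 1.05279852,  0.52194736, -0.03637134,  1.59994072,  0.02120483,
        1.02111164, -0.11281967]), 'qd': array([ 0.00105373, -0.00217688, -0.0009518 , -0.00032066, -0.00056867,
       -0.00198207,  0.00049668]), 'joint_efforts': array([ 3.72334311e-03, -9.28490496e+01,  1.98401526e+00, -3.70528471e+01,
        1.80700142e-02,  5.52860816e-03,  6.70574423e-05]), 'position': array([ 0.27047364, -0.56310812,  0.23079087]), 'tool_rot': array([-3.14057201e+00,  5.40694252e-05,  4.47807592e-01]), 'force': array([-0.20424593, -0.18524752, -1.31500021]), 'moment': array([-0.03066416, -0.00275371,  0.03725049]), 'finger_force': 0.0, 'grip_width': 0.0854293218266649}
```

View pics/top0.png

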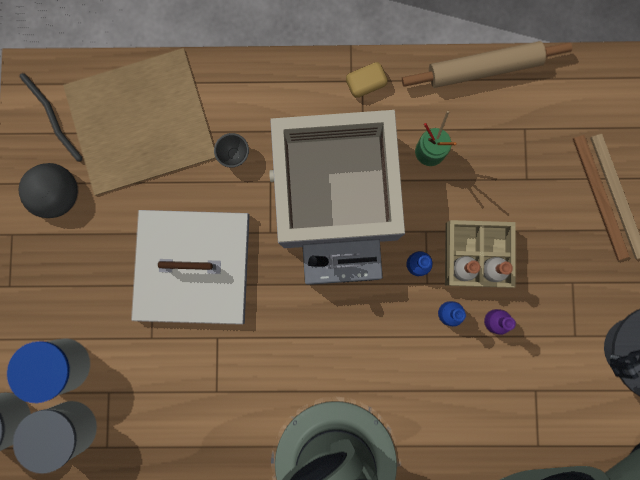

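View pics/side0.png

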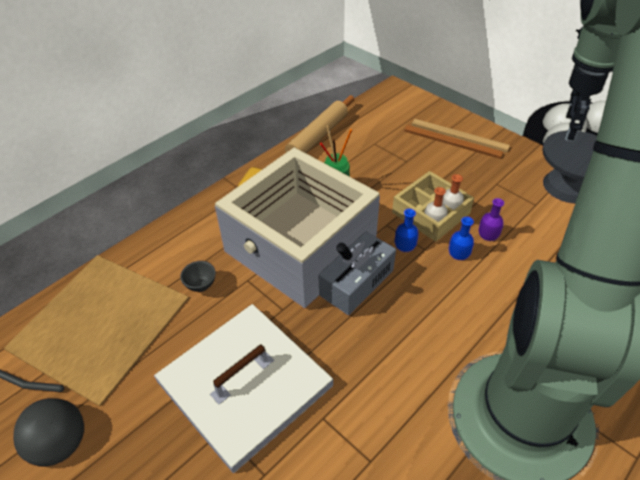

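The top view shows two vases in the crate's front row, at about (468,267) and (498,268). The blue and purple look-alikes stand loose at (420,263), (452,313) and (499,321). The kiln rim spans (271,111) to (404,245), the lid is at (190,267) with its bar running (158,264) to (215,267), and the lever knob is at (318,261). The side view agrees with this.

```bash
cat >> h.py <<'E'
def blobs(m,amin=20):
    n,l,s,c=cv2.connectedComponentsWithStats(m.astype(np.uint8)); return [(c[i].round(1),s[i,4],l==i) for i in range(1,n) if s[i,4]>=amin]
def quad(mask,f,z):
    cs,_=cv2.findContours(mask.astype(np.uint8),cv2.RETR_EXTERNAL,cv2.CHAIN_APPROX_NONE)
    k=max(cs,key=cv2.contourArea)[:,0,:]
    W=np.array([onz(f,p,z)[:2] for p in k],np.float32)
    return cv2.minAreaRect(W)
def hsv(f): return cv2.cvtColor(f['pixels'],cv2.COLOR_RGB2HSV).astype(int)
E
python3 - <<'E'
from h import *
f=grab('top'); g=grab('side'); H=hsv(f)
for p in [(190,230),(280,180),(330,118),(318,261),(180,265),(471,267),(505,268),(482,225),(330,270)]: print(p,H[p[1],p[0]])
m=(H[:,:,1]<60)&(H[:,:,2]>170)
for c,a,k in blobs(m,1500): print('lid?',c,a,quad(k,f,.032))
m=(H[:,:,0]>15)&(H[:,:,0]<35)&(H[:,:,1]<80)&(H[:,:,2]>150)
for c,a,k in blobs(m,800): print('rim?',c,a,quad(k,f,.17))
for nm,ff,zs in(('top',f,(.123,)),('side',g,(.123,))):
    h=hsv(ff); m=((h[:,:,0]<12)|(h[:,:,0]>174))&(h[:,:,1]>90)
    for c,a,k in blobs(m,30):
        ys,xs=np.where(k); print(nm,c,a,(xs.min(),xs.max(),ys.min(),ys.max()))
E
```

```text
(190, 230) [ 30  12 177]
(280, 180) [ 23  30 171]
(330, 118) [ 23  30 169]
(318, 261) [120  28   9]
(180, 265) [ 11 136  73]
(471, 267) [  9 135 123]
(505, 268) [ 10 131 140]
(482, 225) [ 21  77 113]
(330, 270) [108  22 114]
lid? [326.5 220.5] 2045 ((0.6062682271003723, -0.011527076363563538), (0.19838187098503113, 0.28717949986457825), 3.5481958389282227)
lid? [189. 266.] 10526 ((0.4429561197757721, 0.32689744234085083), (0.24791888892650604, 0.24828068912029266), 87.8287124633789)
rim? [336.3 176.1] 5327 ((0.6233713626861572, -0.002749145030975342), (0.26005616784095764, 0.26973414421081543), 3.547745704650879)
rim? [188.8 265.9] 10730 ((0.4366872012615204, 0.29476022720336914), (0.22513160109519958, 0.22508284449577332), 87.85070037841797)
top [428.7 131.2] 55 (np.int64(424), np.int64(434), np.int64(123), np.int64(142))
top [472.4 266.8] 150 (np.int64(465), np.int64(479), np.int64(260), np.int64(272))
top [504.1 267.8] 159 (np.int64(496), np.int64(511), np.int64(261), np.int64(273))
top [184.4 265. ] 273 (np.int64(158), np.int64(211), np.int64(262), np.int64(268))
side [325.1 149.6] 64 (np.int64(319), np.int64(333), np.int64(142), np.int64(160))
side [455.6 182.8] 152 (np.int64(450), np.int64(462), np.int64(174), np.int64(193))
side [438.9 196.4] 149 (np.int64(434), np.int64(445), np.int64(188), np.int64(206))
side [238.2 365.7] 290 (np.int64(214), np.int64(263), np.int64(345), np.int64(386))
```

Run:
```python
import cv2
a=cv2.imread('pics/top0.png')[205:345,405:525]; b=cv2.imread('pics/top0.png')[235:295,295:395]
c=cv2.imread('pics/side0.png')[165:275,385:515]
z=lambda i,w,h:cv2.resize(i,(w,h),interpolation=cv2.INTER_CUBIC)
cv2.imwrite('pics/crop1.png',cv2.hconcat([z(a,400,466),z(c,400,466)]))
```

```text
(no output)
```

View pics/crop1.png

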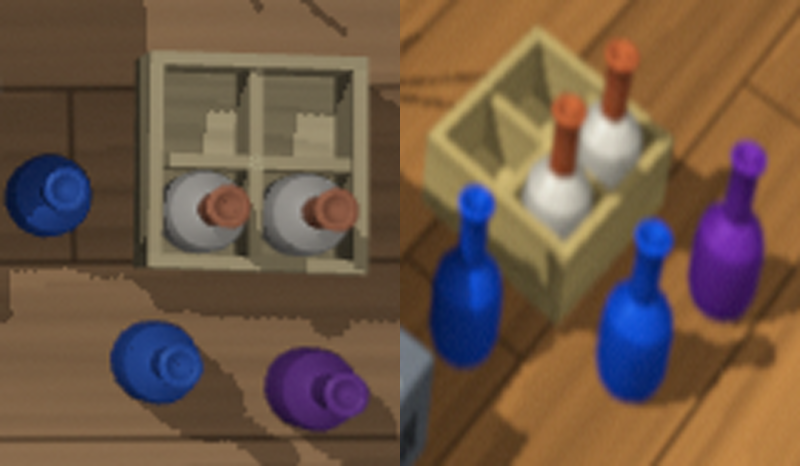

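The crops show the lip centres at (473.4,267.2) and (506.4,267.8) in the top view, and at (439.9,189.3) and (457.1,176.8) in the side view. The two rear pockets are empty, so there are two vases.

```bash
cat >> h.py <<'E'
def tri(f,a,g,b):
    (c1,d1),(c2,d2)=ray(f,a),ray(g,b)
    s=np.linalg.lstsq(np.c_[d1,-d2],c2-c1,rcond=None)[0]; p,q=c1+s[0]*d1,c2+s[1]*d2
    return (p+q)/2,np.linalg.norm(p-q)
def lidpose(f):
    H=hsv(f); m=(H[:,:,1]<60)&(H[:,:,2]>170); m[:, 260:]=0
    k=max(blobs(m,1500),key=lambda b:b[1])[2]; return quad(k,f,.032)
def kiln(f):
    H=hsv(f); m=(H[:,:,0]>15)&(H[:,:,0]<35)&(H[:,:,1]<80)&(H[:,:,2]>150)
    k=max([b for b in blobs(m,800) if 260<b[0][0]<420],key=lambda b:b[1])[2].astype(np.uint8)
    return quad(cv2.morphologyEx(k,cv2.MORPH_OPEN,np.ones((7,7))),f,.17)
def delta(p,yaw,st=None):
    st=st or bot.observe(); y=st['tool_rot'][2]; d=np.array(p)-st['position']
    dy=(yaw-y+np.pi)%(2*np.pi)-np.pi
    T=lambda a:np.array([d[0]*np.cos(a)+d[1]*np.sin(a),d[0]*np.sin(a)-d[1]*np.cos(a),-d[2]])/.03
    return 'turn units %.2f'%(-dy/.08),'shift after turn',T(yaw).round(2),'shift now',T(y).round(2)
E
python3 - <<'E'
from h import *
f=grab('top'); g=grab('side')
print('kiln',kiln(f)); print('lid',lidpose(f))
for a,b in(((473.4,267.2),(439.9,189.3)),((506.4,267.8),(457.1,176.8))):
    print('vase',onz(f,a,.123).round(4),onz(g,b,.123).round(4),tri(f,a,g,b))
for a in((457,313),(425.5,261)): print('blue',onz(f,a,.114).round(3))
# kiln check by side view: rim inner/outer corners predicted
p=np.array([0.6237,-0.0077]);a=.062
for sx,sy in((-1,-1),(-1,1),(1,1),(1,-1)):
    q=p+[.13*(sx*np.cos(a)-sy*np.sin(a)),.13*(sx*np.sin(a)+sy*np.cos(a))]
    print(sx,sy,proj(f,[*q,.17]).round(1),proj(g,[*q,.17]).round(1))
print(delta([0.44,-.35,.3],1.633))
E
```

```text
kiln ((0.6236665844917297, -0.007567420601844788), (0.26006072759628296, 0.2600666582584381), 3.542782783508301)
lid ((0.4429561197757721, 0.32689744234085083), (0.24791888892650604, 0.24828068912029266), 87.8287124633789)
vase [ 0.4314 -0.2956  0.123 ] [ 0.4338 -0.2947  0.123 ] (array([ 0.43242022, -0.29474984,  0.12373067]), np.float64(0.0025994612645566075))
vase [ 0.4296 -0.3649  0.123 ] [ 0.43   -0.3615  0.123 ] (array([ 0.43061506, -0.36507374,  0.12032747]), np.float64(0.0021204334771644526))
blue [ 0.335 -0.26   0.114]
blue [ 0.446 -0.196  0.114]
-1 -1 [404.1 232.3] [379.2 191.9]
-1 1 [277.7 241.1] [301.8 259.3]
1 1 [270.2 117.9] [215.1 201.9]
1 -1 [393.9 109.1] [294.2 146.3]
('turn units -14.82', 'shift after turn', array([ 6.75,  6.08, -2.3 ]), 'shift now', array([ 8.17, -3.96, -2.3 ]))
```

Emit:
jog_arm(motion=[[0,0,0,-1,0.7],[0,0,0,-1,0.7],[0,0,0,-1,0.7],[0,0,0,-1,0.7],[0,0,0,-1,0.7],[0,0,0,-1,0.7],[0,0,0,-1,0.7],[0,0,0,-1,0.7],[0,0,0,-1,0.7],[0,0,0,-1,0.7],[0,0,0,-1,0.7],[0,0,0,-1,0.7]])

```text
clock: 1.5
position: [0.2705, -0.5634, 0.2312]
tool_rot: [-3.141, -0.0, 1.411]
force: [1.0, 0.1, 0.3]
grip_width: 0.06
finger_force: 0.0
```

Emit:
jog_arm(motion=[[0,0,0,-1,0.7],[0,0,0,-1,0.7],[0,0,0,-0.82,0.7],[0.7,0.7,0,0,0.7],[0.9,0.7,0,0,0.7],[0.9,0.7,0,0,0.7],[0.9,0.7,0,0,0.7],[0.9,0.7,0,0,0.7],[0.9,0.7,0,0,0.7],[0.9,0.7,0,0,0.7],[0,0,0,0,0.7],[0,0,0,0,0.7]])

```text
clock: 2.7
position: [0.4061, -0.3713, 0.2314]
tool_rot: [-3.142, 0.0, 1.635]
force: [-0.2, -0.3, -0.5]
grip_width: 0.0596
finger_force: 0.0
```

Run:
```python
from h import *
s=bot.observe(); print(s['position'],s['tool_rot'],s['grip_width'],s['clock'],s['force'])
print(delta([.4305,-.3645,.135],1.633))
```

```text
[ 0.40610458 -0.37131191  0.23139432] [-3.14155091e+00  2.69308894e-04  1.63464716e+00] 0.05963053696128025 2.7 [-0.20778953 -0.30886764 -0.52926904]
('turn units 0.02', 'shift after turn', array([0.18, 0.83, 3.21]), 'shift now', array([0.17, 0.83, 3.21]))
```

Emit:
jog_arm(motion=[[0.18,0.83,0.2,0,0.7],[0,0,1,0,0.7],[0,0,1,0,0.7],[0,0,1,0,0.7],[0,0,0,0,0.7],[0,0,0,0,0.7]])

```text
clock: 3.3
position: [0.43, -0.3653, 0.1358]
tool_rot: [-3.141, -0.0, 1.632]
force: [-0.2, 0.6, 0.7]
grip_width: 0.0594
finger_force: 0.0
```

Run:
```python
from h import *
s=bot.observe(); print(s['position'],s['force'])
f=grab('top'); g=grab('side')
z=lambda i:cv2.resize(np.ascontiguousarray(i[:,:,::-1]),(400,400),interpolation=cv2.INTER_CUBIC)
cv2.imwrite('pics/c2.png',cv2.hconcat([z(f['pixels'][200:300,440:540]),z(g['pixels'][120:230,400:510])]))
```

```text
[ 0.42999756 -0.3653352   0.13575279] [-0.20409734  0.60835955  0.74728104]
```

View pics/c2.png

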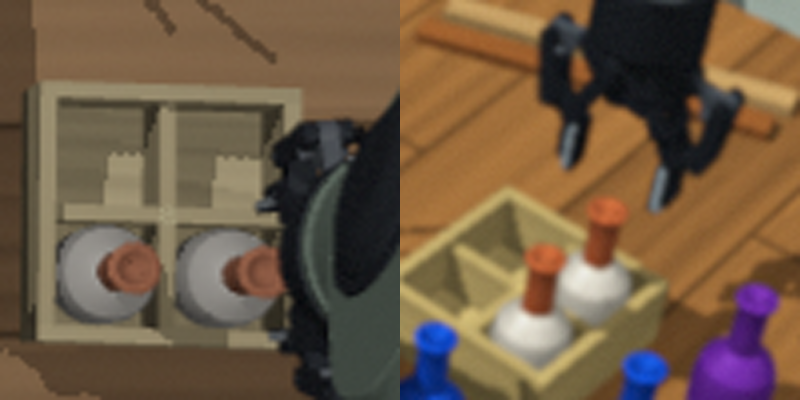

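The gripper straddles the right vase's lip in both views: the fingertip midpoint is about (509,268) in top and (459,172) in side. I'll descend and grip.

Emit:
jog_arm(motion=[[0,0,0.6,0,0.7],[0,0,0.6,0,0.7],[0,0,0.6,0,0.7],[0,0,0,0,0.7],[0,0,0,0,0],[0,0,0,0,0],[0,0,0,0,0],[0,0,0,0,0],[0,0,0,0,0],[0,0,0,0,0],[0,0,0,0,0]], newtons=30)

```text
clock: 4.5
position: [0.4309, -0.3652, 0.0827]
tool_rot: [3.14, 0.002, 1.633]
force: [-2.3, 0.4, 8.9]
grip_width: 0.0276
finger_force: 28.9
```

Run:
```python
from h import *
s=bot.observe(); print(s['grip_width'],s['force'],s['moment'],s['finger_force'])
g=grab('side')
cv2.imwrite('pics/c3.png',cv2.resize(np.ascontiguousarray(g['pixels'][140:225,410:510,::-1]),(800,600),interpolation=cv2.INTER_CUBIC))
```

```text
0.027605006490607077 [-2.27938883  0.41326922  8.89670786] [0.03176843 0.3200504  0.02235273] 28.862686157226562
```

View pics/c3.png

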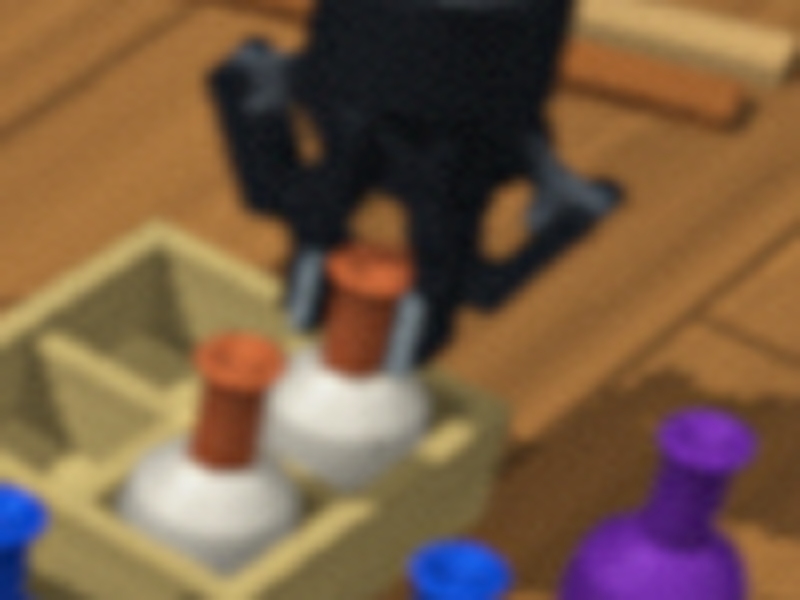

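The pads (38 mm long, about (295,250) to (410,372) in the crop) reach up onto the lip, so the grip is 27.6 mm wide instead of 22 mm. I'll open, go about 6 mm lower and grip again.

Emit:
jog_arm(motion=[[0,0,0,0,0.5],[0,0,0,0,0.5],[0,0,0,0,0.5],[0,0,0.2,0,0.5],[0,0,0,0,0.5],[0,0,0,0,0.5]], newtons=20)

```text
clock: 5.15
position: [0.4302, -0.3645, 0.075]
tool_rot: [-3.141, -0.0, 1.633]
force: [0.4, -0.4, 0.8]
grip_width: 0.0427
finger_force: 0.0
```

Emit:
jog_arm(motion=[[0,0,0,0,0],[0,0,0,0,0],[0,0,0,0,0],[0,0,0,0,0],[0,0,0,0,0],[0,0,0,0,0],[0,0,0,0,0]])

```text
clock: 5.85
position: [0.4304, -0.3646, 0.0753]
tool_rot: [3.142, 0.0, 1.633]
force: [0.1, -0.5, 0.8]
grip_width: 0.0248
finger_force: 19.6
```

Emit:
jog_arm(motion=[[0,0,0,0,0],[0,0,-0.1,0,0],[0,0,-0.2,0,0],[0,0,-0.4,0,0],[0,0,-0.8,0,0],[0,0,-0.8,0,0],[0,0,-0.5,0,0],[0,0,0,0,0],[0,0,0,0,0]], newtons=30)

```text
clock: 6.75
position: [0.4303, -0.3646, 0.1596]
tool_rot: [3.141, 0.0, 1.633]
force: [-0.9, 0.1, -2.4]
grip_width: 0.0244
finger_force: 29.6
```

Run:
```python
from h import *
s=bot.observe(); print(s['grip_width'],s['force'],s['position'],s['finger_force'])
g=grab('side')
cv2.imwrite('pics/c4.png',cv2.resize(np.ascontiguousarray(g['pixels'][95:215,400:520,::-1]),(600,600),interpolation=cv2.INTER_CUBIC))
```

```text
0.02441089128566734 [-0.93379821  0.10579038 -2.42632088] [ 0.4302646  -0.36464258  0.15957095] 29.57258105278015
```

View pics/c4.png

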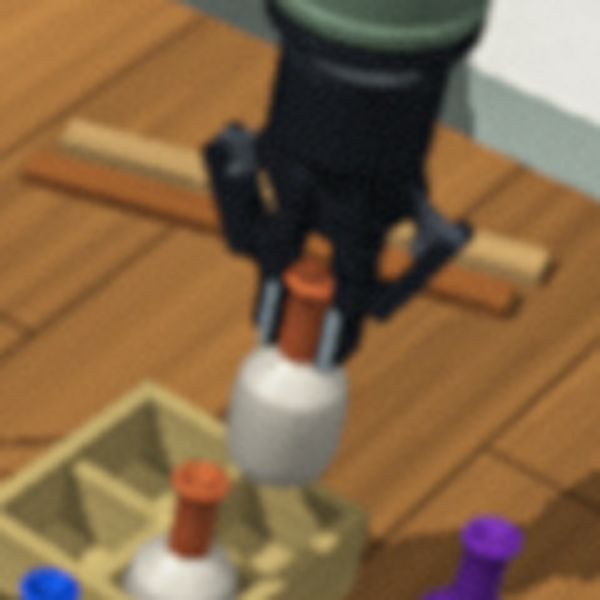

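The vase is lifted clear and hangs upright, at about (285,380) in the crop. I'll raise it and carry it to the right-hand slot.

Emit:
jog_arm(motion=[[0,0,-0.5,0,0],[0,0,-0.8,0,0],[0,0,-0.9,0,0],[0,0,-0.9,0,0],[0,0,-0.9,0,0],[0,0,-0.6,0,0],[0,0,0,0,0]])

```text
clock: 7.5
position: [0.431, -0.3649, 0.2987]
tool_rot: [3.14, 0.002, 1.633]
force: [-0.4, 0.2, -1.5]
grip_width: 0.0243
finger_force: 29.6
```

Emit:
jog_arm(motion=[[0.4,0.3,0,0,0],[0.8,0.6,0,0,0],[0.98,0.7,0,0,0],[1,0.7,0,0,0],[1,0.7,0,0,0],[1,0.7,0,0,0],[1,0.7,0,0,0],[1,0.7,0,0,0],[1,0.7,0,0,0],[0.9,0.67,0,0,0],[0.6,0.5,0,0,0],[0.3,0.2,0,0,0]])

```text
clock: 8.7
position: [0.6267, -0.0489, 0.2954]
tool_rot: [-3.139, -0.002, 1.637]
force: [-0.8, -0.1, -3.0]
grip_width: 0.0246
finger_force: 29.7
```

Run:
```python
from h import *
s=bot.observe(); print(s['position'],s['tool_rot'],s['force'],s['grip_width'])
print(delta([.6265,-.0525,.125],1.633))
```

```text
[ 0.62672356 -0.04891237  0.29541036] [-3.13948463e+00 -1.65657357e-03  1.63662571e+00] [-0.756022   -0.08705815 -2.95122058] 0.024596137520886973
('turn units 0.05', 'shift after turn', array([-0.12, -0.01,  5.68]), 'shift now', array([-0.12, -0.02,  5.68]))
```

Emit:
jog_arm(motion=[[0,0,0,0,0],[0,0,0.5,0,0],[0,0,0.8,0,0],[0,0,0.8,0,0],[0,0,0.8,0,0],[0,0,0.8,0,0],[0,0,0.7,0,0],[0,0,0.5,0,0],[0,0,0.3,0,0],[0,0,0.1,0,0],[0,0,0,0,0],[0,0,0,0,0]])

```text
clock: 9.9
position: [0.6267, -0.0524, 0.1391]
tool_rot: [3.14, 0.0, 1.633]
force: [0.6, 0.3, -1.8]
grip_width: 0.0247
finger_force: 29.7
```

Emit:
jog_arm(motion=[[0,0,0.3,0,0],[0,0,0.2,0,0],[0,0,0.1,0,0],[0,0,0,0,0],[0,0,0,0,0]])

```text
clock: 10.4
position: [0.6264, -0.0523, 0.1203]
tool_rot: [-3.142, -0.0, 1.633]
force: [0.7, 0.5, -1.9]
grip_width: 0.0246
finger_force: 29.7
```

Emit:
jog_arm(motion=[[0,0,0.05,0,0],[0,0,0.03,0,0],[0,0,0,0,0]])

```text
clock: 10.7
position: [0.6263, -0.0523, 0.1178]
tool_rot: [-3.142, -0.0, 1.633]
force: [0.4, -0.2, -1.3]
grip_width: 0.0245
finger_force: 29.7
```

Emit:
jog_arm(motion=[[0,0,0.04,0,0],[0,0,0,0,0],[0,0,0,0,0]])

```text
clock: 11.0
position: [0.6263, -0.0523, 0.1167]
tool_rot: [-3.141, -0.0, 1.633]
force: [0.1, -0.7, -1.7]
grip_width: 0.0243
finger_force: 29.7
```

Emit:
jog_arm(motion=[[0,0,0.03,0,0],[0,0,0,0,0],[0,0,0,0,0]])

```text
clock: 11.3
position: [0.6266, -0.0523, 0.1163]
tool_rot: [3.141, 0.0, 1.633]
force: [-1.4, -1.5, 5.7]
grip_width: 0.0247
finger_force: 29.5
```

Contact at the expected height. I'll release and retreat.

Emit:
jog_arm(motion=[[0,0,0,0,0.3],[0,0,0,0,0.4],[0,0,0,0,0.6],[0,0,0,0,0.6],[0,0,0,0,0.6],[0,0,0,0,0.6],[0,0,-0.5,0,0.6],[0,0,-1,0,0.6],[0,0,-1,0,0.6],[0,0,-1,0,0.6],[0,0,-1,0,0.6],[0,0,-1,0,0.6]])

```text
clock: 12.5
position: [0.6262, -0.0522, 0.2834]
tool_rot: [3.141, -0.0, 1.634]
force: [-0.1, -0.4, -0.3]
grip_width: 0.0515
finger_force: 0.0
```

Run:
```python
from h import *
s=bot.observe(); print(s['position'],s['tool_rot'],s['force'],s['grip_width'])
print(delta([.4325,-.295,.28],1.633))
```

```text
[ 0.62616453 -0.05221197  0.28338785] [ 3.14067981e+00 -4.87231741e-05  1.63360406e+00] [-0.09054099 -0.38634999 -0.25923944] 0.0515171822258544
('turn units 0.01', 'shift after turn', array([-7.68, -6.95,  0.11]), 'shift now', array([-7.67, -6.95,  0.11]))
```

Emit:
jog_arm(motion=[[-0.4,-0.4,0,0,0.7],[-0.8,-0.7,0,0,0.7],[-0.9,-0.8,0,0,0.7],[-0.9,-0.8,0,0,0.7],[-0.9,-0.8,0,0,0.7],[-0.9,-0.8,0,0,0.7],[-0.9,-0.8,0,0,0.7],[-0.8,-0.8,0,0,0.7],[-0.8,-0.7,0,0,0.7],[-0.38,-0.35,0,0,0.7],[0,0,0,0,0.7],[0,0,0,0,0.7]])

```text
clock: 13.7
position: [0.4327, -0.2951, 0.2813]
tool_rot: [3.141, 0.0, 1.633]
force: [0.7, 0.6, -0.3]
grip_width: 0.0597
finger_force: 0.0
```

Run:
```python
from h import *
s=bot.observe(); print(s['position'],s['tool_rot'],s['force'],s['grip_width'])
print(delta([.4325,-.295,.0755],1.633))
f=grab('top'); h=hsv(f); m=((h[:,:,0]<12)|(h[:,:,0]>174))&(h[:,:,1]>90)
for c,a,k in blobs(m,30):
    ys,xs=np.where(k); print(c,a,(xs.min(),xs.max(),ys.min(),ys.max()))
cv2.imwrite('pics/c5.png',cv2.resize(np.ascontiguousarray(f['pixels'][100:300,260:540,::-1]),(784,560),interpolation=cv2.INTER_CUBIC))
```

```text
[ 0.43268303 -0.29505427  0.28126728] [3.14105716e+00 8.05105358e-05 1.63308241e+00] [ 0.6684534   0.60681779 -0.34569806] 0.059741431684574964
('turn units 0.00', 'shift after turn', array([ 0.  , -0.01,  6.86]), 'shift now', array([ 0.  , -0.01,  6.86]))
[428.8 131.5] 57 (np.int64(424), np.int64(434), np.int64(123), np.int64(142))
[357.2 174.6] 148 (np.int64(351), np.int64(363), np.int64(168), np.int64(182))
[472.4 266.9] 149 (np.int64(465), np.int64(479), np.int64(261), np.int64(272))
[184.6 265.2] 266 (np.int64(158), np.int64(211), np.int64(262), np.int64(268))
```

View pics/c5.png

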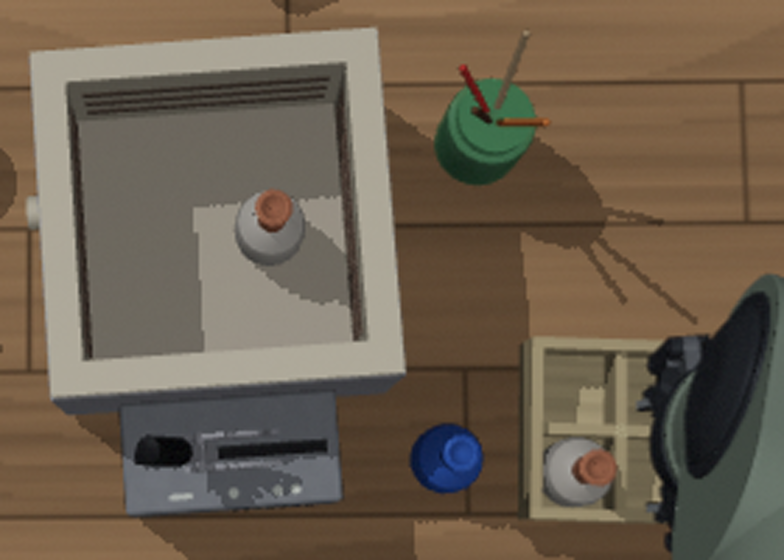

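The first vase stands upright in the kiln, with its lip at about (273,208) in the crop. The second is still in the crate with its lip at (596,467). I'll descend on it.

Emit:
jog_arm(motion=[[0,0,0.5,0,0.7],[0,0,1,0,0.7],[0,0,1,0,0.7],[0,0,1,0,0.7],[0,0,1,0,0.7],[0,0,0.8,0,0.7],[0,0,0.7,0,0.7],[0,0,0.5,0,0.6],[0,0,0.3,0,0.6],[0,0,0.06,0,0.6],[0,0,0,0,0.6],[0,0,0,0,0.6]], newtons=20)

```text
clock: 14.95
position: [0.4331, -0.2954, 0.0757]
tool_rot: [3.141, 0.001, 1.633]
force: [-0.2, 0.2, -0.2]
grip_width: 0.0515
finger_force: 0.0
```

Emit:
jog_arm(motion=[[0,0,0,0,0.3],[0,0,0,0,0],[0,0,0,0,0],[0,0,0,0,0],[0,0,0,0,0],[0,0,0,0,0],[0,0,0,0,0]])

```text
clock: 15.65
position: [0.4328, -0.2955, 0.0754]
tool_rot: [3.141, 0.0, 1.633]
force: [-1.7, 0.5, 7.0]
grip_width: 0.0246
finger_force: 19.3
```

Emit:
jog_arm(motion=[[0,0,0,0,0],[0,0,-0.1,0,0],[0,0,-0.2,0,0],[0,0,-0.5,0,0],[0,0,-0.9,0,0],[0,0,-1,0,0],[0,0,-1,0,0],[0,0,-1,0,0],[0,0,-1,0,0],[0,0,-1,0,0],[0,0,-0.7,0,0],[0,0,0,0,0]], newtons=30)

```text
clock: 16.85
position: [0.4335, -0.2957, 0.3]
tool_rot: [3.138, 0.003, 1.633]
force: [0.7, 0.7, -1.4]
grip_width: 0.0243
finger_force: 29.6
```

Run:
```python
from h import *
s=bot.observe(); print(s['position'],s['tool_rot'],s['force'],s['grip_width'])
print(delta([.6209,.0373,.14],1.633))
```

```text
[ 0.43346979 -0.29566143  0.29996752] [3.13819934e+00 2.65771631e-03 1.63329710e+00] [ 0.71351627  0.66418143 -1.37445925] 0.02434213193062657
('turn units 0.00', 'shift after turn', array([10.69,  6.93,  5.33]), 'shift now', array([10.69,  6.93,  5.33]))
```

Emit:
jog_arm(motion=[[0.4,0.25,0,0,0],[0.8,0.55,0,0,0],[1,0.65,0,0,0],[1,0.65,0,0,0],[1,0.65,0,0,0],[1,0.65,0,0,0],[1,0.65,0,0,0],[1,0.65,0,0,0],[1,0.65,0,0,0],[1,0.65,0,0,0],[0.9,0.55,0,0,0],[0.59,0.38,0,0,0]])

```text
clock: 18.05
position: [0.62, 0.0416, 0.2955]
tool_rot: [-3.14, -0.001, 1.636]
force: [-0.2, -0.1, -1.2]
grip_width: 0.0244
finger_force: 29.6
```

Emit:
jog_arm(motion=[[0,0,0,0,0],[0,0,0,0,0]])

```text
clock: 18.25
position: [0.6195, 0.0387, 0.2957]
tool_rot: [-3.14, -0.0, 1.635]
force: [-0.7, -0.5, -1.8]
grip_width: 0.0244
finger_force: 29.7
```

Run:
```python
from h import *
s=bot.observe(); print(s['position'],s['tool_rot'],s['force'],s['grip_width'])
print(delta([.6209,.0373,.122],1.633))
```

```text
[0.61945814 0.03871888 0.29574319] [-3.13953963e+00 -2.13046541e-04  1.63479369e+00] [-0.73029674 -0.47234065 -1.79875618] 0.0244303560163002
('turn units 0.02', 'shift after turn', array([-0.05,  0.05,  5.79]), 'shift now', array([-0.05,  0.04,  5.79]))
```

Emit:
jog_arm(motion=[[0,0.05,0.5,0,0],[0,0,0.8,0,0],[0,0,0.8,0,0],[0,0,0.8,0,0],[0,0,0.8,0,0],[0,0,0.7,0,0],[0,0,0.5,0,0],[0,0,0.4,0,0],[0,0,0.3,0,0],[0,0,0.2,0,0],[0,0,0,0,0],[0,0,0,0,0]])

```text
clock: 19.45
position: [0.6218, 0.038, 0.1235]
tool_rot: [3.141, -0.0, 1.633]
force: [0.6, 0.3, -1.1]
grip_width: 0.0243
finger_force: 29.7
```

Emit:
jog_arm(motion=[[0,0,0.1,0,0],[0,0,0.05,0,0],[0,0,0,0,0],[0,0,0,0,0]])

```text
clock: 19.85
position: [0.6216, 0.0379, 0.1186]
tool_rot: [3.142, -0.0, 1.633]
force: [0.2, -0.8, -1.7]
grip_width: 0.0244
finger_force: 29.7
```

Emit:
jog_arm(motion=[[0,0,0.05,0,0],[0,0,0,0,0],[0,0,0,0,0]])

```text
clock: 20.15
position: [0.6216, 0.0379, 0.117]
tool_rot: [-3.142, 0.0, 1.633]
force: [-0.2, 0.4, -2.6]
grip_width: 0.0242
finger_force: 29.7
```

Emit:
jog_arm(motion=[[0,0,0.03,0,0],[0,0,0,0,0],[0,0,0,0,0]])

```text
clock: 20.45
position: [0.6218, 0.0379, 0.1166]
tool_rot: [3.141, -0.0, 1.633]
force: [-2.4, 0.4, 5.3]
grip_width: 0.0242
finger_force: 29.5
```

Emit:
jog_arm(motion=[[0,0,0.03,0,0],[0,0,0,0,0],[0,0,0,0,0]])

```text
clock: 20.75
position: [0.6222, 0.038, 0.1165]
tool_rot: [3.14, 0.0, 1.633]
force: [-4.3, -1.0, 16.8]
grip_width: 0.0242
finger_force: 29.3
```

The vase is seated. I'll back off the push, release, and rise.

Emit:
jog_arm(motion=[[0,0,-0.03,0,0],[0,0,0,0,0.3],[0,0,0,0,0.4],[0,0,0,0,0.6],[0,0,0,0,0.6],[0,0,0,0,0.6],[0,0,-0.5,0,0.6],[0,0,-1,0,0.6],[0,0,-1,0,0.6],[0,0,-1,0,0.6],[0,0,-1,0,0.6],[0,0,-1,0,0.6]])

```text
clock: 21.95
position: [0.6214, 0.038, 0.2837]
tool_rot: [3.141, -0.0, 1.634]
force: [0.2, -0.3, 0.4]
grip_width: 0.0513
finger_force: 0.0
```

Run:
```python
from h import *
s=bot.observe(); print(s['position'],s['force'],s['grip_width'])
f=grab('top'); L=lidpose(f); print(L)
m=((hsv(f)[:,:,0]<20)&(hsv(f)[:,:,1]>110)&(hsv(f)[:,:,2]<120)); m[:, 260:]=0
yaw=np.radians(L[2]-90) ; print('yaw',yaw)
print(delta([*L[0],.2],1.5708+yaw))
cv2.imwrite('pics/t6.png',f['pixels'][80:350,100:540,::-1])
```

```text
[0.62137663 0.03798121 0.28365597] [ 0.18718815 -0.33032831  0.36252278] 0.05132051821197515
((0.44296735525131226, 0.3271872103214264), (0.2484995722770691, 0.2482796311378479), 87.82829284667969)
yaw -0.03790344021455276
('turn units 1.26', 'shift after turn', array([ 9.39, -6.36,  2.95]), 'shift now', array([ 9.98, -5.39,  2.95]))
```

View pics/t6.png

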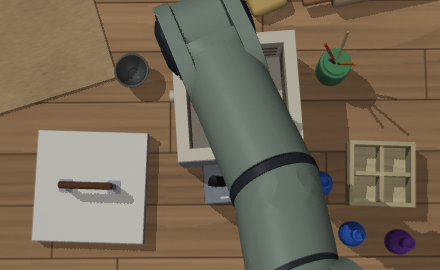

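The crate is now empty, seen through at (380,173) in the crop. The lid has not moved; its handle is at (86,185). I'll move to the lid.

Emit:
jog_arm(motion=[[0,0,0,0.63,0.6],[0,0,0,0.63,0.6],[0.5,-0.3,0,0,0.7],[0.99,-0.66,0,0,0.7],[1,-0.7,0,0,0.7],[1,-0.7,0,0,0.7],[1,-0.7,0,0,0.7],[1,-0.7,0,0,0.7],[1,-0.7,0,0,0.7],[1,-0.7,0,0,0.7],[1,-0.7,0,0,0.7],[0.9,-0.5,0,0,0.7]])

```text
clock: 23.2
position: [0.4394, 0.3286, 0.282]
tool_rot: [3.141, -0.001, 1.535]
force: [0.7, 0.3, 0.7]
grip_width: 0.0599
finger_force: 0.0
```

Emit:
jog_arm(motion=[[0,0,0,0,0.7],[0,0,0,0,0.7]])

```text
clock: 23.4
position: [0.4409, 0.3274, 0.2816]
tool_rot: [3.141, -0.0, 1.535]
force: [0.0, -0.4, -0.5]
grip_width: 0.0599
finger_force: 0.0
```

Run:
```python
from h import *
s=bot.observe(); print(s['position'],s['tool_rot'],s['grip_width'])
f=grab('top'); g=grab('side')
print(onz(f,(184.5,265.1),.086),onz(g,(238.2,365.7),.082))
H=hsv(f); m=(H[:,:,1]<60)&(H[:,:,2]>170); m[:,260:]=0
print([(c,a) for c,a,k in blobs(m,500)])
for z in(.13,.06): print(delta([.443,.327,z],1.533))
```

```text
[0.44085091 0.32736541 0.28159143] [ 3.14131949e+00 -2.40818677e-04  1.53516023e+00] 0.05992981369584623
[0.442147   0.32555387 0.086     ] [0.4397085  0.33278598 0.082     ]
[(array([206.9, 244.1]), np.int32(5245))]
('turn units -0.01', 'shift after turn', array([0.03, 0.04, 5.04]), 'shift now', array([0.03, 0.04, 5.04]))
('turn units -0.01', 'shift after turn', array([0.03, 0.04, 7.38]), 'shift now', array([0.03, 0.04, 7.38]))
```

Emit:
jog_arm(motion=[[0,0.04,0.5,0,0.7],[0,0,1,0,0.7],[0,0,1,0,0.7],[0,0,1,0,0.7],[0,0,1,0,0.7],[0,0,0.8,0,0.7],[0,0,0.7,0,0.7],[0,0,0.6,0,0.7],[0,0,0.4,0,0.7],[0,0,0.3,0,0.7],[0,0,0,0,0.7],[0,0,0,0,0.7]])

```text
clock: 24.7
position: [0.4431, 0.3267, 0.0626]
tool_rot: [3.141, -0.0, 1.532]
force: [-0.1, -0.2, 0.7]
grip_width: 0.0598
finger_force: 0.0
```

Emit:
jog_arm(motion=[[0,0,0,0,0.3],[0,0,0,0,0],[0,0,0,0,0],[0,0,0,0,0],[0,0,0,0,0],[0,0,0,0,0],[0,0,0,0,0],[0,0,0,0,0]], newtons=70)

```text
clock: 25.5
position: [0.4429, 0.3267, 0.0627]
tool_rot: [3.141, -0.0, 1.533]
force: [-3.2, -1.6, 9.4]
grip_width: 0.0146
finger_force: 69.3
```

Emit:
jog_arm(motion=[[0,0,-0.2,0,0],[0,0,-0.4,0,0],[0,0,-0.8,0,0],[0,0,-1,0,0],[0,0,-1,0,0],[0,0,-1,0,0],[0,0,-1,0,0],[0,0,-1,0,0],[0,0,-1,0,0],[0,0,-0.6,0,0],[0,0,0,0,0],[0,0,0,0,0]])

```text
clock: 26.7
position: [0.4426, 0.3262, 0.3017]
tool_rot: [-3.141, 0.0, 1.533]
force: [-0.1, -1.3, -8.8]
grip_width: 0.0145
finger_force: 69.1
```

Run:
```python
from h import *
s=bot.observe(); print(s['position'],s['tool_rot'],s['grip_width'],s['force'],s['moment'])
print(delta([.6237,-.0076,.3],1.633))
g=grab('side','s7.png')
```

```text
[0.44255385 0.32618251 0.30172808] [-3.14137448e+00  4.71563142e-04  1.53261709e+00] 0.014510512526722454 [-0.05437619 -1.2846941  -8.78759086] [-0.05482126  0.00523187  0.01125469]
('turn units -1.25', 'shift after turn', array([-11.48,   5.33,   0.06]), 'shift now', array([-10.89,   6.46,   0.06]))
```

View pics/s7.png

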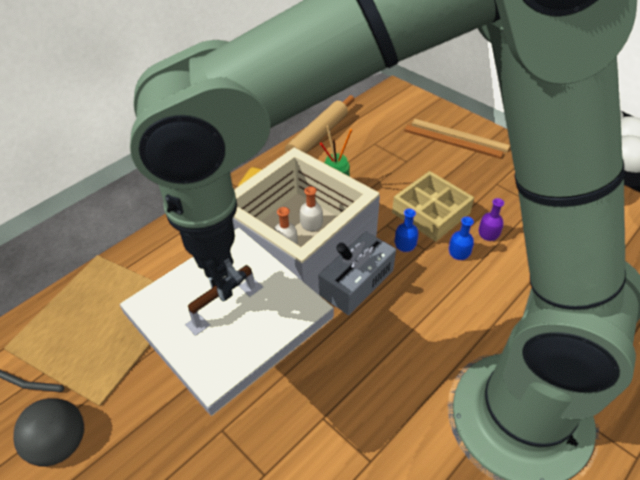

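The lid hangs level in the grip. Both vases stand in the kiln, with lips at about (284,212) and (311,192). I'll carry the lid over.

Emit:
jog_arm(motion=[[0,0,0,-0.4,0],[0,0,0,-0.5,0],[0,0,0,-0.35,0],[-0.4,0.2,0,0,0],[-0.8,0.4,0,0,0],[-1,0.45,0,0,0],[-1,0.45,0,0,0],[-1,0.45,0,0,0],[-1,0.45,0,0,0],[-1,0.45,0,0,0],[-1,0.45,0,0,0],[-1,0.45,0,0,0]])

```text
clock: 27.95
position: [0.5708, 0.086, 0.3017]
tool_rot: [-3.141, 0.0, 1.633]
force: [0.7, 1.1, -7.5]
grip_width: 0.0144
finger_force: 69.2
```

Emit:
jog_arm(motion=[[-1,0.45,0,0,0],[-1,0.45,0,0,0],[-0.8,0.4,0,0,0],[-0.4,0.2,0,0,0],[0,0,0,0,0],[0,0,0,0,0],[0,0,0,0,0]])

```text
clock: 28.65
position: [0.6208, -0.0041, 0.302]
tool_rot: [-3.141, -0.0, 1.634]
force: [0.8, -0.1, -6.6]
grip_width: 0.0149
finger_force: 69.2
```

Run:
```python
from h import *
s=bot.observe(); print(s['position'],s['tool_rot'],s['grip_width'],s['force'],s['moment'])
print(delta([.6237,-.0076,.238],1.633))
```

```text
[ 0.62083732 -0.00409047  0.30202894] [-3.14127775e+00 -4.59487713e-04  1.63392480e+00] 0.014932169437219417 [ 0.76725002 -0.12540877 -6.57153659] [ 0.0352148   0.02330584 -0.03092151]
('turn units 0.01', 'shift after turn', array([-0.12,  0.09,  2.13]), 'shift now', array([-0.12,  0.09,  2.13]))
```

Emit:
jog_arm(motion=[[-0.12,0.09,0.2,0,0],[0,0,0.5,0,0],[0,0,0.5,0,0],[0,0,0.5,0,0],[0,0,0.3,0,0],[0,0,0.1,0,0],[0,0,0,0,0],[0,0,0,0,0]])

```text
clock: 29.45
position: [0.6244, -0.0084, 0.2396]
tool_rot: [3.141, -0.0, 1.633]
force: [-0.2, 0.6, -7.5]
grip_width: 0.0147
finger_force: 69.1
```

Run:
```python
from h import *
s=bot.observe(); print(s['position'],s['tool_rot'],s['force'],s['moment'])
g=grab('side'); f=grab('top')
z=lambda i:cv2.resize(np.ascontiguousarray(i[:,:,::-1]),(390,390),interpolation=cv2.INTER_CUBIC)
cv2.imwrite('pics/c8.png',cv2.hconcat([z(f['pixels'][100:300,240:440]),z(g['pixels'][110:310,200:400])]))
```

```text
[ 0.62443751 -0.00839421  0.23963526] [ 3.14077489e+00 -3.73245998e-05  1.63259838e+00] [-0.1658895   0.61025367 -7.4610862 ] [-0.00475034  0.02275231 -0.02912404]
```

View pics/c8.png

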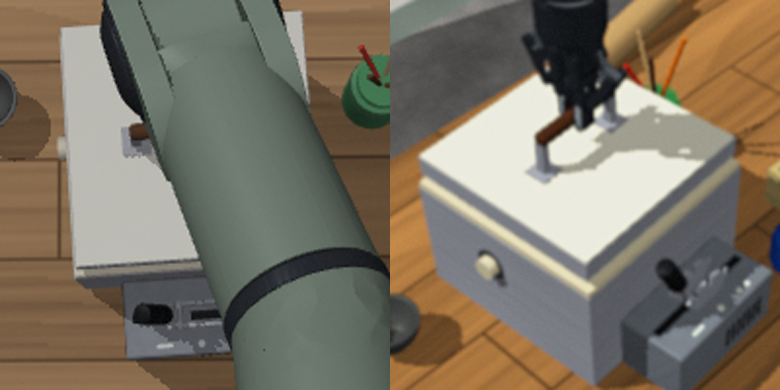

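The lid hovers squarely just above the kiln walls, with its left corner at (422,157) in the crop sitting evenly over the rim. I'll lower it.

Emit:
jog_arm(motion=[[0,0,0.1,0,0],[0,0,0.08,0,0],[0,0,0,0,0],[0,0,0,0,0]])

```text
clock: 29.95
position: [0.6241, -0.0085, 0.2336]
tool_rot: [-3.141, -0.0, 1.633]
force: [-0.1, 1.3, -6.7]
grip_width: 0.0145
finger_force: 69.1
```

Emit:
jog_arm(motion=[[0,0,0.04,0,0],[0,0,0,0,0],[0,0,0,0,0]])

```text
clock: 30.25
position: [0.6243, -0.0085, 0.2328]
tool_rot: [3.141, 0.0, 1.632]
force: [-1.1, -0.7, -0.4]
grip_width: 0.0146
finger_force: 69.8
```

Emit:
jog_arm(motion=[[0,0,0.01,0,0],[0,0,0,0,0.2],[0,0,0,0,0.3],[0,0,0,0,0.6],[0,0,0,0,0.6],[0,0,0,0,0.6],[0,0,-0.4,0,0.6],[0,0,-0.8,0,0.6],[0,0,-1,0,0.6],[0,0,-1,0,0.6],[0,0,0,0,0.6],[0,0,0,0,0.6]])

```text
clock: 31.45
position: [0.6243, -0.0084, 0.3292]
tool_rot: [3.14, 0.0, 1.633]
force: [0.2, -0.1, -0.6]
grip_width: 0.0511
finger_force: 0.0
```

Run:
```python
from h import *
s=bot.observe(); print(s['position'],s['tool_rot'],s['force'],s['grip_width'])
c=np.array([.6237,-.0076]);a=.062
K=lambda x,y:c+[x*np.cos(a)-y*np.sin(a),x*np.sin(a)+y*np.cos(a)]
print('lever grip',K(-.175,.050),'start',K(-.175,.1),'end',K(-.175,.02))
print(delta([*K(-.175,.11),.33],1.633))
```

```text
[ 0.62426489 -0.00841871  0.32924846] [3.14013722e+00 1.64818742e-04 1.63255564e+00] [ 0.20651242 -0.10062167 -0.55788245] 0.051064696967998924
lever grip [0.44593823 0.03146088] start [0.44284021 0.08136481] end [0.44779704 0.00151852]
('turn units -0.01', 'shift after turn', array([ 3.7 , -5.85, -0.03]), 'shift now', array([ 3.69, -5.85, -0.03]))
```

The lid is released. Next I'll shut the gripper and go to the left (+y) side of the lever.

Emit:
jog_arm(motion=[[0.5,-0.7,0,0,0.3],[0.6,-1,0,0,0],[0.7,-1,0,0,0],[0.7,-1,0,0,0],[0.6,-1,0,0,0],[0.4,-0.8,0,0,0],[0.2,-0.35,0,0,0],[0,0,0,0,0],[0,0,0,0,0]], newtons=20)

```text
clock: 32.35
position: [0.4428, 0.091, 0.3281]
tool_rot: [3.141, 0.0, 1.632]
force: [0.5, 0.2, 0.1]
grip_width: 0.0002
finger_force: 0.0
```

Run:
```python
from h import *
s=bot.observe(); print(s['position'],s['tool_rot'],s['force'],s['grip_width'])
c=np.array([.6237,-.0076]);a=.062
K=lambda x,y:c+[x*np.cos(a)-y*np.sin(a),x*np.sin(a)+y*np.cos(a)]
print(delta([*K(-.175,.11),.16],1.633))
f=grab('top'); g=grab('side')
print(kiln(f)) # now the lid top hides the rim
H=hsv(f); m=(H[:,:,1]<60)&(H[:,:,2]>165); m[:,:262]=0
b=max(blobs(m,1000),key=lambda b:b[1]); print(b[:2],quad(b[2],f,.202))
z=lambda i:cv2.resize(np.ascontiguousarray(i[:,:,::-1]),(390,390),interpolation=cv2.INTER_CUBIC)
cv2.imwrite('pics/c9.png',cv2.hconcat([z(f['pixels'][100:300,240:440]),z(g['pixels'][110:310,220:420])]))
```

```text
[0.44284377 0.09097807 0.32813924] [3.14149537e+00 2.59589124e-05 1.63196906e+00] [0.4586441  0.2430166  0.13684027] 0.00022703279041532944
('turn units -0.01', 'shift after turn', array([ 0.01, -0.02,  5.6 ]), 'shift now', array([ 0.01, -0.02,  5.6 ]))
((0.6318662166595459, -0.007019937038421631), (0.25676727294921875, 0.2590755224227905), 3.547943353652954)
(array([340.1, 166.4]), np.int32(11819)) ((0.6247439384460449, -0.002741217613220215), (0.24944725632667542, 0.2598755359649658), 3.507049322128296)
```

View pics/c9.png

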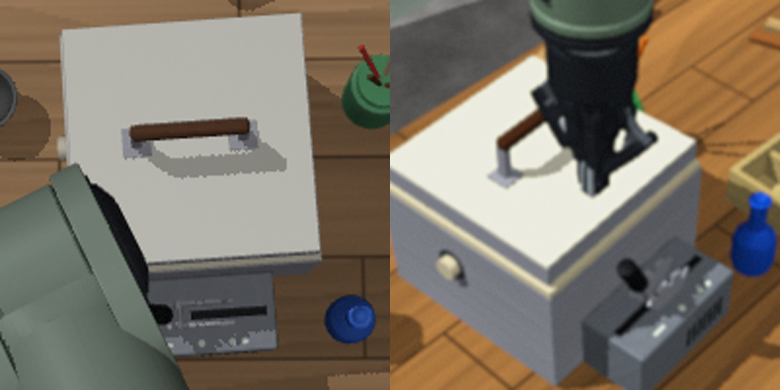

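The lid lies square on the kiln: centre within about 1 mm and yaw 3.51° against the kiln's 3.54°. The lever is still in off, at about (632,275) in the side crop. I'll descend beside it and push slowly.

Emit:
jog_arm(motion=[[0,0,0.6,0,0],[0,0,0.9,0,0],[0,0,0.9,0,0],[0,0,0.9,0,0],[0,0,0.9,0,0],[0,0,0.7,0,0],[0,0,0.5,0,0],[0,0,0.15,0,0],[0,0,0,0,0],[0,0,0,0,0]])

```text
clock: 33.45
position: [0.4426, 0.0915, 0.1622]
tool_rot: [3.141, -0.0, 1.632]
force: [0.1, -0.3, 0.6]
grip_width: -0.0003
finger_force: 0.0
```

Emit:
jog_arm(motion=[[-0.3,0,0,0,0],[-0.3,0,0,0,0],[-0.2,0,0,0,0],[-0.1,0,0,0,0],[-0.1,0,0,0,0],[0,0,0,0,0]])

```text
clock: 34.05
position: [0.4441, 0.0614, 0.1618]
tool_rot: [3.141, -0.0, 1.632]
force: [0.7, 1.0, -0.1]
grip_width: 0.0001
finger_force: 0.6
```

Emit:
jog_arm(motion=[[-0.1,0,0,0,0],[-0.1,0,0,0,0],[-0.1,0,0,0,0],[-0.1,0,0,0,0],[-0.1,0,0,0,0],[0,0,0,0,0]])

```text
clock: 34.65
position: [0.4451, 0.0466, 0.1618]
tool_rot: [3.141, -0.0, 1.633]
force: [-0.6, 4.4, 2.8]
grip_width: -0.0
finger_force: 2.3
```

Emit:
jog_arm(motion=[[-0.1,0,0,0,0],[-0.1,0,0,0,0],[-0.1,0,0,0,0],[0,0,0,0,0]])

```text
clock: 35.05
position: [0.4453, 0.037, 0.1616]
tool_rot: [-3.141, 0.0, 1.632]
force: [-0.2, 1.3, 1.0]
grip_width: -0.0003
finger_force: 0.5
```

Emit:
jog_arm(motion=[[-0.1,0,0,0,0],[-0.1,0,0,0,0],[0,0,0,0,0]])

```text
clock: 35.35
position: [0.4457, 0.0309, 0.1616]
tool_rot: [-3.141, 0.0, 1.632]
force: [-0.3, 0.3, 1.1]
grip_width: 0.0
finger_force: 0.0
```

The force rose to 4.4 N and then vanished, so the lever has snapped over. I'll back off and look.

Emit:
jog_arm(motion=[[0.5,0,0,0,0],[0.9,0,0,0,0],[0.6,0,-0.3,0,0],[0,0,-1,0,0],[0,0,-1,0,0],[0,0,-1,0,0],[0,0,-1,0,0],[0.8,0,-0.5,0,0],[1,0,0,0,0],[1,0,0,0,0],[1,0,0,0,0],[0,0,0,0,0]])

```text
clock: 36.55
position: [0.434, 0.209, 0.3064]
tool_rot: [3.141, -0.002, 1.637]
force: [-0.0, -0.3, -0.3]
grip_width: 0.0001
finger_force: 0.0
```

Emit:
jog_arm(motion=[[1,0,0,0,0],[1,0,0,0,0],[1,0,0,0,0],[0.5,0,0,0,0],[0,0,0,0,0],[0,0,0,0,0]])

```text
clock: 37.15
position: [0.4287, 0.3092, 0.3057]
tool_rot: [-3.141, 0.001, 1.632]
force: [0.2, -0.4, 0.4]
grip_width: -0.0002
finger_force: 0.0
```

Run:
```python
from h import *
s=bot.observe(); print(s['position'],s['force'],s['clock'])
f=grab('top'); g=grab('side')
c=np.array([.6237,-.0076]);a=.062
K=lambda x,y:c+[x*np.cos(a)-y*np.sin(a),x*np.sin(a)+y*np.cos(a)]
for q in(0,.45,.9):
    t=.45-q; p=[*K(-.175,.115*np.sin(t)),.06+.115*np.cos(t)]; print(q,'top',(proj(f,p)-[240,100]).round(1)*1.95,'side',(proj(g,p)-[220,110]).round(1)*1.95+[390,0])
H=hsv(f); m=(H[:,:,1]<60)&(H[:,:,2]>165); m[:,:262]=0
b=max(blobs(m,1000),key=lambda b:b[1]); print(quad(b[2],f,.202))
z=lambda i:cv2.resize(np.ascontiguousarray(i[:,:,::-1]),(390,390),interpolation=cv2.INTER_CUBIC)
cv2.imwrite('pics/c10.png',cv2.hconcat([z(f['pixels'][100:300,240:440]),z(g['pixels'][110:310,220:420])]))
```

```text
[0.42871115 0.30922019 0.30573184] [ 0.17185783 -0.43321669  0.35681658] 37.15
0 top [152.295 312.78 ] side [632.58 271.83]
0.45 top [199.68 308.88] side [662.22  237.705]
0.9 top [246.87 306.15] side [689.715 219.57 ]
((0.6209557056427002, -0.002960294485092163), (0.2573464512825012, 0.2598405182361603), 3.6040356159210205)
```

View pics/c10.png

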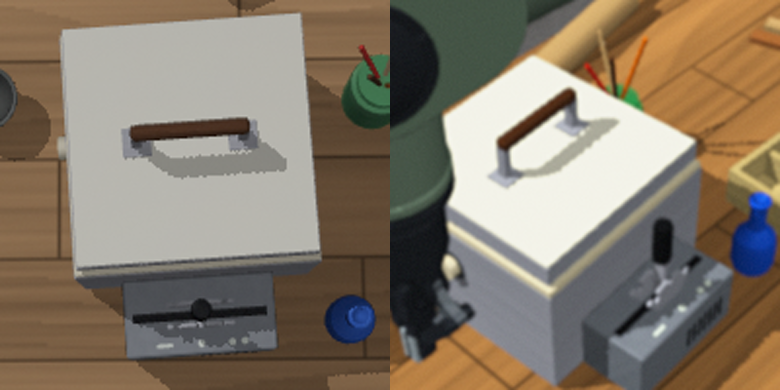

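The lever stands upright at (201,309) in the top crop and (662,240) in the side crop, which matches the low notch. The lid is square on the kiln and the robot is clear.

```bash
python3 -c "
from workcell import bot
print(bot.job_done())"
```

```text
the job is handed in; nothing more can be done
None
```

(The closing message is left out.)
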